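# Hold a screw jack home in the sprung drilling jig

## Robot

A 7-joint arm with a two-finger parallel gripper is mounted at the origin on the work surface. World frame = base frame: x ahead of the robot, y to its left, z up, the work surface at z = 0. Lengths are in m, angles in degrees, forces in N, time in s.
With the tool pointing down it reaches from about 0.35 to 0.775 m from the base axis. Payload 3.1 kg.
Tool frame: the origin (TCP) lies midway between the tips of the shut fingers; the grasp point (between the pads) lies 19 mm behind it; z points along the fingers, y is the line along which they close (so a half turn about z gives the same grasp; the last joint's range is limited). The gripper opens to 85 mm and grips with 20 to 120 N. Pads are 22 mm wide; open, the fingers measure 114 mm over their backs; the gripper's body (76 mm by 85 mm) begins 54 mm behind the grasp point. The pads swing forward as they close: fully open they stand 13 mm farther back than shut.
Start: joints at [69.345, 17.813, 0.802, 86.603, -0.252, 75.585, -1.558], TCP at [0.172, -0.522, 0.231] pointing down, gripper open.
Joint ranges: [-154.91, 154.91], [-16.99, 109.72], [-72.82, 74.43], [7.12, 147.25], [-82.49, 262.49], [11.32, 116.49], [-174.64, 174.64]. Speed limits (degrees/s): [159.86, 159.86, 180, 180, 180, 180, 180].

## Interface

Orientations are given as [roll, pitch, yaw] about the fixed x, y, z axes, in that order (R = Rz(yaw) Ry(pitch) Rx(roll)).
In Python, from station import robot gives the robot as it stands. Calls block until the motion is done:
- robot.move_to(position, orientation): joint-space move of the TCP to a pose.
- robot.line_to(position, orientation=None, velocity=0.15, f_stop=None): straight line of the TCP; orientation=None keeps the orientation; velocity is the mean speed in m/s. With f_stop (N) it stops when the force on the tool has changed by that much, and returns True; else False.
- robot.move_j(angles): joint-space move.
- robot.gripper_to(opening, force=None): opening from 0.0 (shut) to 1.0 (fully open); force is the grip in N (None keeps the last); returns when the fingers have stopped.
- robot.pause(seconds).
- robot.inverse_kinematics(position, orientation): joint angles nearest the present ones, or None.
- robot.sense(): the state.
- robot.grab_frame(name): name is "scene" or "top" or "wrist"; returns (picture, depth): 420x560x3 uint8, red, green, blue; 420x560 float32, m along the optical axis (not along the pixel's ray), 0 where there is no reading.
- robot.calibration(name): a dict with "mtx" (3x3 intrinsics, pixels), "k1" (the pictures are not rectified: a ray, as slopes to the right and down, at radius r is drawn at 1 + k1 r^2 times it, then the intrinsics apply), "extrinsics" (4x4, takes a point from world to camera coordinates); the wrist camera has in their place "T_tool_cam" (4x4, takes a point from camera to tool coordinates, whose origin is the TCP and whose axes are the flange's). Camera axes: x right, y up, looking along -z (the intrinsics and any distortion apply to the point x, -y, -z); pixel columns grow to the right and rows downward; lengths in m; the calibration is good to about 2 mm. A picture is of the moment at which its call begins: read the wrist's pose just before it. calibration takes no time and is no camera call.
A pose or a line that the arm cannot do raises robot.PlanningError and nothing moves.
- robot.close_job(): hands the job in; it is judged then, once.
Trained networks look in the newest picture that a camera, given by its name, has taken for a name from the list of things; names that differ only in an ending like _2 or _b are one class to them, and where a whole thing is asked for, a point or a joint stands for the part that bears it (a point fixed in the world has none). Each returns a list of dicts, best first, with "p" (0 to 1); they miss things now and then, are a little off and sometimes report something else, mostly with a low value. They report only what shows in the picture. A call takes as long as a camera call.
- robot.look_for(query, camera): "point" ([column, row] in pixels, amid what is visible of it).
- robot.tip_of(query, camera): "point" ([column, row] in pixels: a listed point, or the origin of a listed thing).
The state is a dict: "time_s": time; "joint_positions": joint angles; "dq": joint speeds; "joint_torque": joint torques, N m; "tool_pos": TCP position; "eef_rot": TCP orientation; "contact_force": force on the tool from outside, world axes, zero at the start; "torque": the same for the moment, N m; "finger_gap": opening from 0.0 (shut) to 1.0 (fully open); "gripper_force": force on a finger pad.
Only numpy, scipy, OpenCV 4.12 (cv2) and the standard library are available. Lean on these libraries where they do the work, as an engineer would, in place of code of your own. Each camera call takes 0.05 s, during which the arm holds its last target. There are 200 camera calls.

## Task

Slide the small green screw jack along the bench, without lifting it or tipping it, into the open mouth of the drilling jig, and press it steadily against the red-tipped sprung plunger until its foot sits hard against both yellow stops. The spring pushes the jack back out if you let go, so finish while still holding it there with the fingers, pressing only a little more than it needs, as if someone were about to drill it. Do not ram it, and leave the red pot, the yellow case and the blue tin where they stand.

Things in the scene. Friction and masses are not known exactly. Their poses are not given: they have to be found in the camera images.
- jack: Loose green screw jack, 0.6 to 0.9 kg. Square foot 84 x 84 mm, 24 mm thick; above it a cone, 60 mm wide narrowing to 42 mm at 48 mm height; dark round head 40 mm wide, 52 to 62 mm high (the top). Origin: centre of the foot's underside; x, y square to its sides, z up. Any side may lead. Starts 180-250 mm before the seat, 50-100 mm to the jig's +y side, turned up to 0.4 rad from the jig's axes.
- seat (a point): Point on the bench where the centre of the jack's foot lies when home. The jig is bolted down. x: the direction in which the jack is pushed in (about world +y, the robot's left, within 0.2 rad); y across the jig (towards the robot); z up. The spring is at +x of the seat, the mouth at -x.
- jig: Bolted-down jig; origin and axes are the seat's. Aluminium rails 22 mm high, 18 mm thick, inner faces at y = +-44 mm (2 mm clearance each side), x = -45 to +40 mm. Flared lead-in rails, 22 mm high, on to x = -86 mm, where the mouth is 134 mm wide inside, 158 mm outside. Blue plunger block behind the stops: x = 76 to 116 mm, 124 mm wide, 30 mm high.
- mouth (a point): Centre of the jig's open mouth on the bench, 83 mm before the seat (-x of the seat), same axes as the seat.
- stop: The two fixed yellow stop blocks of the jig. Origin and axes are those of the seat (not on the blocks): the faces that meet the jack's foot are at x = 42 mm, each 24 mm wide, centred at y = +-31 mm, z 0 to 26 mm.
- plunger (a joint): Travel of the sprung plunger (m): 0 fully out, grows as the jack pushes it in along the jig's +x. About 0.018 when the jack is home on the stops (range to 0.024). Spring force 3.5 N at 0, growing 0.35 N per mm: about 10 N with the jack home; add the jack's sliding friction on bench and rails (about 2 to 9 N).
- plunger_tip (a point): Centre of the flat red tip of the plunger, 19 mm in diameter, 13 mm above the bench between the yellow stops; 24 mm past the seat in x when fully out, so it meets the jack's foot when the jack is 18 mm short of home.
- pot: Bystander: red open pot of drill bits, 88 mm in diameter, bits up to 85 mm high, about 0.9 kg. Origin at the centre of its underside. Leave alone.
- kit: Bystander: closed yellow case, 100 x 170 x 40 mm high, longer along its y. Origin at the centre of its underside. Leave alone.
- tin: Bystander: blue tin, 60 mm in diameter, 80 mm high. Origin at the centre of its underside. Leave alone.

How it is judged (in metres and radians):
On the way, in this order (a step that is already met when the one before it is completed fails the run):
1. the jack stands squarely between the jig's rails, still short of home (x of jack in the frame of seat between -0.045 and -0.005 m and y of jack in the frame of seat between -0.012 and 0.012 m and height (world z) of jack below 0.008 m and value of joint plunger below 0.014 m and (angle between the x axis of jack and the x axis of seat, either way round below 0.1 rad or angle between the x axis of jack and the y axis of seat, either way round below 0.1 rad)), for 0.1 s.
2. the jack is pressed home against the stops by the fingers, the plunger pushed in (value of joint plunger above 0.016 m and contact force between jack and stop above 0.5 N and contact force between the fingers and jack above 2 N), for 0.2 s.
At the end, for the whole second after the job is handed in: Through the last second the fingers hold the jack home: plunger in by more than 16 mm, jack within 4 mm of the seat and within 0.04 rad of square, flat on the bench, at rest, pressing on the yellow stops with 0.5 to 40 N, the fingers in contact with it with more than 2 N (all of step 2 and horizontal distance between jack and seat below 0.004 m and (angle between the x axis of jack and the x axis of seat, either way round below 0.04 rad or angle between the x axis of jack and the y axis of seat, either way round below 0.04 rad) and contact force between jack and stop below 40 N and angle between jack's own z axis and vertical below 0.05 rad and height (world z) of jack below 0.006 m and linear speed of jack below 0.01 m/s); the arm keeps its last pose, push and grip.
It fails at once if the jack is lifted off the bench (over 15 mm) or tipped (height (world z) of jack above 0.015 m or angle between jack's own z axis and vertical above 0.25 rad).
It fails at once if the jack is rammed against the stops (over 80 N) (contact force between jack and stop above 80 N).
It fails at once if a bystander is moved more than 20 mm (distance of any of pot, kit, tin from where it was at the start of the episode above 0.02 m).
It also fails if it takes over 67 s, if anything falls off the work surface, if the arm or the gripper's body presses on something with over 40 N, if the wrist force passes 120 N, or if a joint passes its speed limit or range.

## Working session

There is one attempt and no reset: what is moved stays moved. The work goes in short steps, each a Python script; the robot and the scene stay as the last script left them, time stands still between calls to the robot, and variables do not carry over. Pictures are saved under pics/ and viewed, at most 10 in all, crops included, and the job is handed in when it is done.

```bash
mkdir -p pics; cat > h.py <<'E'
import numpy as np, cv2
from station import robot
def grab(n,fn=None):
    s=robot.sense(); im,d=robot.grab_frame(n)
    if fn: cv2.imwrite('pics/'+fn,im[:,:,::-1])
    return im,d
def ray(n,uv):
    c=robot.calibration(n); K=np.array(c['mtx']); uv=np.atleast_2d(np.asarray(uv,float))
    D=np.array([c['k1'],0,0,0,0.])
    p=cv2.undistortPoints(uv.reshape(-1,1,2),K,D).reshape(-1,2)
    d=np.c_[p[:,0],-p[:,1],-np.ones(len(p))]
    return d
def world(n,uv,z=None,depth=None):
    d=ray(n,uv); T=np.linalg.inv(np.array(robot.calibration(n)['extrinsics']))
    w=d@T[:3,:3].T; o=T[:3,3]
    if depth is not None: s=np.asarray(depth).reshape(-1,1)
    else: s=((z-o[2])/w[:,2]).reshape(-1,1)
    return o+w*s
E
python3 - <<'E'
from h import *
for n in ['top','scene']:
    im,d=grab(n,n+'0.png')
    print(n)
    for q in ['jack','seat','mouth','plunger_tip','pot','kit','tin']:
        r=robot.tip_of(q,n)[:2]
        print(q,[(np.round(x['point']),round(x['p'],2),world(n,x['point'],0.013 if q=='plunger_tip' else 0)[0].round(4)) for x in r])
print(robot.sense())
E
```

```text
top
jack [(array([305., 176.]), 0.67, array([ 0.5934, -0.087 ,  0.    ]))]
seat [(array([244., 156.]), 0.76, array([0.6605, 0.1071, 0.    ]))]
mouth []
plunger_tip [(array([233., 156.]), 0.61, array([0.6578, 0.1394, 0.013 ]))]
pot [(array([170., 248.]), 0.95, array([0.3724, 0.3341, 0.    ])), (array([307., 175.]), 0.57, array([ 0.5962, -0.0912,  0.    ]))]
kit [(array([129., 186.]), 0.64, array([0.5665, 0.4664, 0.    ]))]
tin [(array([408., 180.]), 0.78, array([ 0.5785, -0.4102,  0.    ]))]
scene
jack [(array([246., 238.]), 0.87, array([ 0.6077, -0.094 ,  0.    ]))]
seat [(array([313., 255.]), 0.74, array([0.6715, 0.1122, 0.    ]))]
mouth [(array([286., 253.]), 0.88, array([0.6639, 0.029 , 0.    ])), (array([250., 239.]), 0.38, array([ 0.611 , -0.0819,  0.    ]))]
plunger_tip [(array([314., 250.]), 0.68, array([0.6628, 0.1145, 0.013 ])), (array([325., 247.]), 0.58, array([0.6534, 0.1485, 0.013 ]))]
pot [(array([371., 181.]), 0.75, array([0.3745, 0.3304, 0.    ]))]
kit [(array([424., 227.]), 0.62, array([0.5723, 0.4803, 0.    ]))]
tin [(array([147., 233.]), 0.97, array([ 0.5823, -0.4108,  0.    ]))]
{'time_s': 0.8, 'joint_positions': array([69.34663777, 17.81266607,  0.8040366 , 86.60114383, -0.25164944,
       75.58604287, -1.55980745]), 'dq': array([ 0.03127995,  0.01255381, -0.04505404, -0.01600217,  0.02230686,
        0.02571381,  0.03662308]), 'joint_torque': array([-1.06078602e-05, -3.79761636e+01,  1.45605938e-01, -2.30851275e+01,
        1.21626112e-02,  1.71600477e-03, -4.39166740e-06]), 'tool_pos': array([ 0.17238571, -0.52230646,  0.23131967]), 'eef_rot': array([1.79998014e+02, 2.16866513e-03, 1.82654233e+01]), 'contact_force': array([-0.35026955, -0.21247359, -0.29411425]), 'torque': array([ 0.0695996 , -0.05371747,  0.04066391]), 'gripper_force': 0.0, 'finger_gap': 1.000535148700797}
```

View pics/top0.png

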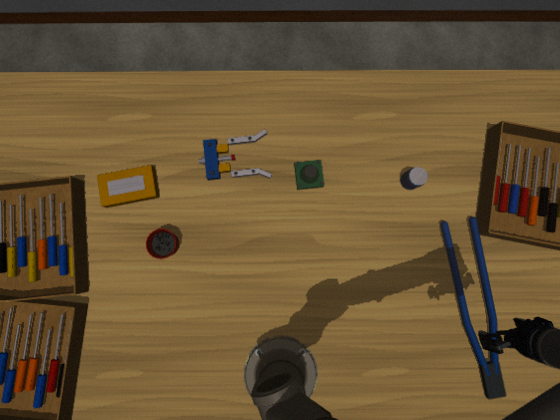

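View pics/scene0.png

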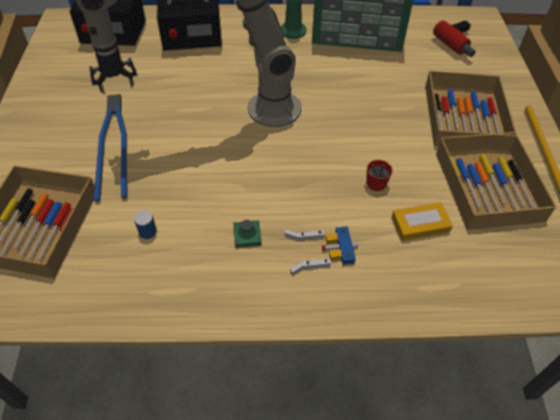

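```bash
cat >> h.py <<'E'
from scipy.spatial.transform import Rotation as Ro
def wT():
    s=robot.sense(); T=np.eye(4); T[:3,:3]=Ro.from_euler('xyz',s['eef_rot'],degrees=True).as_matrix(); T[:3,3]=s['tool_pos']
    return T@np.array(robot.calibration('wrist')['T_tool_cam'])
def wworld(T,uv,z=None,depth=None):
    w=ray('wrist',uv)@T[:3,:3].T; o=T[:3,3]
    s=np.asarray(depth).reshape(-1,1) if depth is not None else ((np.asarray(z)-o[2])/w[:,2]).reshape(-1,1)
    return o+w*s
def shot(tag):
    T=wT(); im,d=grab('wrist',tag+'.png'); np.savez('pics/'+tag,T=T,im=im,d=d); return T,im,d
def ids(T,qs):
    for q in qs:
        print(q,[(np.round(x['point']),round(x['p'],2),wworld(T,x['point'],0.013 if q=='plunger_tip' else 0)[0].round(4)) for x in robot.tip_of(q,'wrist')[:2]])
E
python3 - <<'E'
from h import *
print(np.array(robot.calibration('wrist')['T_tool_cam']).round(3), np.array(robot.calibration('wrist')['mtx']).round(0).tolist())
for yaw in [90,-90,0,180]:
  for p in [[.6,-.02,.33],[.62,-.1,.3],[.66,.06,.3],[.66,.06,.02]]:
    q=robot.inverse_kinematics(p,[180,0,yaw]); print(yaw,p,None if q is None else np.round(q))
E
```

```text
[[-0.002  0.945  0.327  0.083]
 [ 1.     0.002  0.001 -0.   ]
 [ 0.     0.327 -0.945 -0.144]
 [ 0.     0.     0.     1.   ]] [[315.0, 0.0, 280.0], [0.0, 315.0, 209.0], [0.0, 0.0, 1.0]]
90 [0.6, -0.02, 0.33] [ 25.  27. -41.  65.  18.  93. -12.]
90 [0.62, -0.1, 0.3] [ 28.  30. -35.  64.  17.  91.  -3.]
90 [0.66, 0.06, 0.3] [ 15.  37. -45.  56.  25.  95. -21.]
90 [0.66, 0.06, 0.02] [ 17.  47. -40.  80.  32.  64. -28.]
-90 [0.6, -0.02, 0.33] [ -36.   32.   64.   68.  -29.   96. -158.]
-90 [0.62, -0.1, 0.3] [ -26.   37.   64.   67.  -33.   95. -150.]
-90 [0.66, 0.06, 0.3] [ 21.  42. -62.  56.  37.  99. 153.]
-90 [0.66, 0.06, 0.02] [ 26.  57. -62.  80.  51.  73. 141.]
0 [0.6, -0.02, 0.33] [ 20.  26. -32.  65.  13.  93. -99.]
0 [0.62, -0.1, 0.3] [ 21.  28. -23.  64.  11.  90. -90.]
0 [0.66, 0.06, 0.3] [  12.   35.  -37.   56.   20.   94. -109.]
0 [0.66, 0.06, 0.02] [  10.   44.  -28.   81.   22.   61. -112.]
180 [0.6, -0.02, 0.33] [ 26.  28. -43.  65.  19.  94.  77.]
180 [0.62, -0.1, 0.3] [ 30.  31. -39.  64.  19.  91.  85.]
180 [0.66, 0.06, 0.3] [ 16.  38. -49.  56.  28.  96.  68.]
180 [0.66, 0.06, 0.02] [ 24.  54. -56.  80.  45.  70.  54.]
```

```bash
python3 - <<'E'
from h import *
robot.move_to([.62,.07,.22],[180,0,90])
T,im,d=shot('w1')
ids(T,['jack','seat','mouth','plunger_tip','stop'])
print(robot.sense()['time_s'],robot.sense()['tool_pos'])
cv2.imwrite('pics/w1b.png',cv2.resize(im[:,:,::-1],(800,600)))
E
```

```text
jack [(array([262., 292.]), 0.87, array([ 0.5945, -0.0926,  0.    ]))]
seat []
mouth []
plunger_tip [(array([312., 115.]), 0.95, array([0.6537, 0.1366, 0.013 ]))]
stop []
3.725 [0.62003688 0.06964231 0.22002311]
```

View pics/w1b.png

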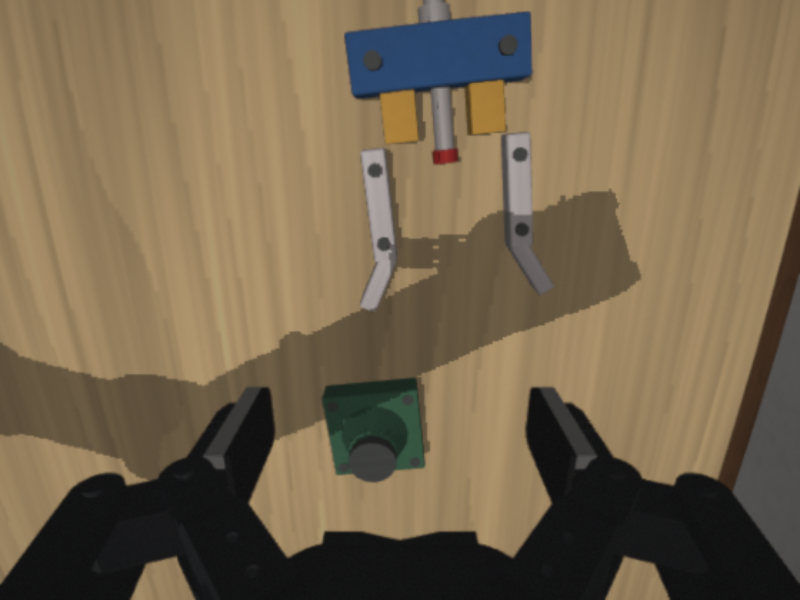

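The picture shows the jig upright (blue block top around (440,50), red tip (445,156), rail ends (370,305) and (545,290) in the enlarged picture) and the jack at (375,430), only slightly turned; now the depth cloud gives exact poses.

```bash
cat >> h.py <<'E'
def cloud(T,d):
    v,u=np.mgrid[:d.shape[0],:d.shape[1]]
    return wworld(T,np.c_[u.ravel(),v.ravel()],depth=d.ravel()).reshape(*d.shape,3)
def rect(P):
    (c,wh,a)=cv2.minAreaRect((P[:,:2]*1000).astype(np.float32)); return np.round(c,1),np.round(wh,1),round(a,2),len(P)
def analyse(T,im,d):
    P=cloud(T,d); hsv=cv2.cvtColor(im,cv2.COLOR_RGB2HSV); h,s,v=[hsv[...,i].astype(int) for i in range(3)]
    z=P[...,2]; x,y=P[...,0],P[...,1]; ok=d>0
    tab=ok&(abs(z)<.008)&(abs(y)<.2)&(x<.75)&(x>.45)
    z0=np.median(z[tab]); print('table z',z0.round(4)); z=z-z0
    R={}
    for n,m in dict(block=(h>100)&(h<125)&(s>110)&(z>.026)&(z<.034)&(y>.1),
        stops=(h>12)&(h<28)&(s>150)&(z>.022)&(z<.03)&(y>.08)&(y<.25)&(x>.55)&(x<.75),
        rails=(s<60)&(z>.018)&(z<.026)&(y>0)&(y<.2)&(x>.55)&(x<.78),
        foot=(h>50)&(h<95)&(s>60)&(z>.020)&(z<.028),
        head=(z>.058)&(z<.066)&(y<.12)&(abs(x-.61)<.1)).items():
        m=(m&ok).astype(np.uint8)
        nl,L,st,_=cv2.connectedComponentsWithStats(m)
        for i in range(1,nl):
            if st[i,4]>60:
                q=rect(P[L==i]); print(n,*q)
E
python3 - <<'E'
from h import *
f=np.load('pics/w1.npz'); analyse(f['T'],f['im'],f['d'])
E
```

```text
table z 0.0009
block [645.8 209.3] [121.8  39.8] 5.98 5338
stops [680.4 176.1] [23.5 33.3] 5.88 836
stops [618.9 169.6] [23.3 33.5] 6.21 818
rails [649.9 168.9] [12.3 41.8] 6.8 431
rails [713.2  97.3] [ 28.3 126.4] 14.35 1734
rails [602.5  85.7] [125.4  27.9] 88.16 1680
foot [595.8 -92.8] [82.2 82.5] 5.46 1808
head [594.9 -94. ] [38.9 38.9] 79.43 788
```

```bash
cat >> h.py <<'E'
PSI=96.0; S0=np.array([.6558,.1140])
c,s_=np.cos(np.radians(PSI)),np.sin(np.radians(PSI)); RJ=np.array([[c,-s_],[s_,c]])
def W(x,y,z): return [*(S0+RJ@np.array([x,y])/1000),z]
def J(p): return (RJ.T@(np.asarray(p)[:2]-S0)*1000).round(1)
def st(t=''):
    s=robot.sense(); print(t,'t',s['time_s'],'J',J(s['tool_pos']),'z',s['tool_pos'][2].round(4),'yaw',s['eef_rot'].round(2)[2],'F',s['contact_force'].round(1),'gap',round(s['finger_gap'],3),'gf',round(s['gripper_force'],1))
E
python3 - <<'E'
from h import *
p=[.5954,-.0934]
o=[180,0,95.5]
robot.move_to([*p,.15],o)
robot.line_to([*p,.044],o,velocity=.08,f_stop=8); st('down')
robot.gripper_to(0.2,force=30); st('grip')
print(robot.line_to(W(-140,0,.044),[180,0,PSI],velocity=.05,f_stop=25)); st('premouth')
T,im,d=shot('w2'); analyse(T,im,d)
E
```

```text
down t 5.95 J [-200.    81.2] z 0.0447 yaw 95.5 F [0.1 0.1 0.4] gap 1.001 gf 0.0
grip t 6.4417 J [-200.    80.7] z 0.0449 yaw 95.5 F [ 0.7 -0.4  3.3] gap 0.462 gf 30.5
False
premouth t 8.6167 J [-144.2    2.7] z 0.0449 yaw 95.83 F [-6.6 -4.9 11.2] gap 0.456 gf 32.7
table z 0.0009
rails [603.3  58.8] [74.  24.1] 81.08 4870
rails [718.7  70.9] [24.2 73.6] 19.71 4842
rails [630.5   1.9] [8.8 3.8] 0.5 85
rails [696.3   5. ] [ 9.7 10.2] 56.53 260
foot [665.2 -15.2] [83.  53.8] 6.22 7120
head [668.2 -25.3] [53.2 46. ] 42.59 5639
```

View pics/w2.png

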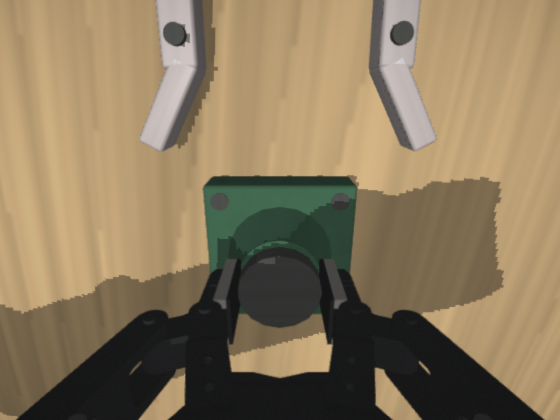

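The jack is gripped by its head, square to the mouth (jack centre column 280, mouth centre about 287, consistent with the 2.7 mm lag in y). Slide it in.

```bash
python3 - <<'E'
from h import *
st()
robot.line_to(W(-125,-1.5,.0445),[180,0,PSI],velocity=.04,f_stop=25); st('a')
T,im,d=shot('w3a')
for x in (-80,-50,-32):
    print(robot.line_to(W(x,-1,.0445),[180,0,PSI],velocity=.035,f_stop=25)); st(x)
T,im,d=shot('w3'); analyse(T,im,d)
E
```

```text
t 8.6667 J [-144.2    2.7] z 0.0448 yaw 95.84 F [-6.  -5.4 10.4] gap 0.457 gf 32.7
a t 9.1917 J [-127.5   -1.4] z 0.0449 yaw 95.92 F [ 0.  -4.6  6. ] gap 0.462 gf 31.4
False
-80 t 10.675 J [-83.2  -1.4] z 0.0448 yaw 95.89 F [ 0.9 -4.8  4.7] gap 0.46 gf 31.3
False
-50 t 11.6833 J [-52.8  -1.4] z 0.0449 yaw 95.91 F [ 1.  -5.2  4.9] gap 0.458 gf 31.3
False
-32 t 12.35 J [-34.2  -1.5] z 0.0449 yaw 95.93 F [ 0.4 -4.8  6. ] gap 0.46 gf 31.3
table z 0.0009
block [647.  198.1] [122.3  17.4] 5.87 11069
stops [618.9 169.8] [24.3 33.2] 5.55 3668
stops [680.4 176.2] [24.  33.6] 5.65 3626
rails [650.  169.1] [11.2 42.4] 5.37 1674
rails [602.9  87.4] [123.6  27.7] 88.34 5696
rails [713.1  98.7] [ 28.  123.7] 13.47 5668
rails [623.1 108.2] [9.9 9.7] 46.2 256
rails [688.9 114.8] [ 9.6 10.5] 35.2 258
foot [657.7  94.7] [83.6 53.3] 6.5 7196
head [657.3  84.2] [46.6 53. ] 58.39 5625
```

View pics/w3.png

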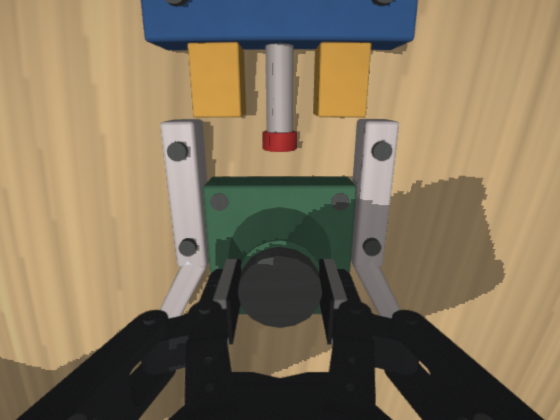

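The jack stands between the rails about 35 mm short of home, foot square; plunger tip still free at (280,140). Now release and push the foot from behind with two low fingers.

```bash
python3 - <<'E'
from h import *
o=[180,0,PSI]
robot.pause(.2)
robot.gripper_to(1.0); st('open')
robot.line_to(W(-34,-1,.10),o,velocity=.1)
robot.line_to(W(-115,0,.10),o,velocity=.15)
robot.gripper_to(0.5,force=40)
robot.line_to(W(-115,0,.007),o,velocity=.1,f_stop=8); robot.pause(.3); st('low')
F0=robot.sense()['contact_force']
print(robot.line_to(W(-70,0,.007),o,velocity=.03,f_stop=7)); st('touch')
T,im,d=shot('w4')
E
```

```text
open t 13.125 J [-31.6  -0.8] z 0.0442 yaw 96.03 F [-0.5  0.4  0.3] gap 0.999 gf 0.0
low t 16.4 J [-115.    -0.3] z 0.0075 yaw 96.0 F [ 0.3  0.  -0.1] gap 0.502 gf 0.0
False
touch t 18.05 J [-70.5  -0. ] z 0.007 yaw 95.98 F [ 0.2 -4.4  1.3] gap 0.501 gf 2.1
```

View pics/w4.png

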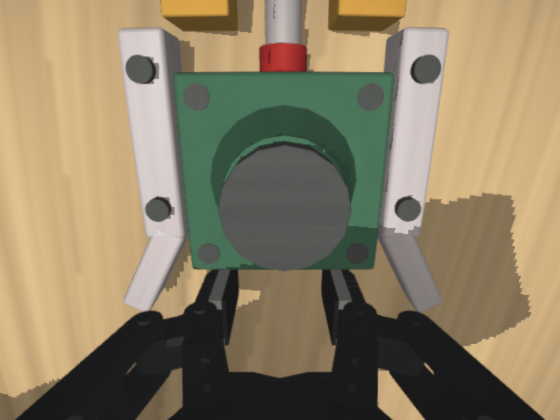

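Both fingers press the rear face of the foot, the jack is square between the rails and just at the red tip (283,55). Now press home gently, watching the force.

```bash
cat > push.py <<'E'
from h import *
def fx():
    f=robot.sense()['contact_force'][:2]; return -(RJ.T@f)[0]
x=-70
while x<-40:
    x+=2 if x<-58 else .7
    robot.line_to(W(x,0,.007),[180,0,PSI],velocity=.015); robot.pause(.1)
    F=fx(); print(round(x,1),J(robot.sense()['tool_pos']),round(F,1))
    if F>24: break
robot.pause(.6); st('end'); print(fx())
T,im,d=shot('w5'); analyse(T,im,d)
E
python3 push.py
```

```text
-68 [-70.4  -0.1] 7.4
-66 [-69.5   0. ] 7.8
-64 [-68.2   0.1] 8.9
-62 [-66.9   0.1] 8.9
-60 [-65.4   0.1] 9.5
-58 [-64.1   0.1] 11.3
-57.3 [-63.9   0.1] 11.6
-56.6 [-63.5   0.1] 11.4
-55.9 [-63.1   0.1] 11.3
-55.2 [-62.6   0.1] 10.8
-54.5 [-62.1   0.1] 12.1
-53.8 [-61.6   0.2] 12.0
-53.1 [-61.1   0.2] 12.8
-52.4 [-60.6   0.2] 12.4
-51.7 [-60.1   0.2] 11.9
-51.0 [-59.7   0.2] 13.0
-50.3 [-59.2   0.2] 12.9
-49.6 [-58.7   0.2] 13.1
-48.9 [-58.2   0.2] 13.9
-48.2 [-57.7   0.2] 13.8
-47.5 [-57.2   0.2] 15.0
-46.8 [-56.8   0.2] 15.1
-46.1 [-56.2   0.2] 14.8
-45.4 [-55.8   0.3] 14.8
-44.7 [-55.3   0.3] 15.5
-44.0 [-54.8   0.2] 15.3
-43.3 [-54.3   0.2] 15.0
-42.6 [-53.8   0.2] 15.5
-41.9 [-53.3   0.3] 15.1
-41.2 [-52.9   0.2] 16.5
-40.5 [-52.7   0.3] 16.3
-39.8 [-52.7   0.3] 17.3
end t 30.1 J [-52.7   0.3] z 0.0071 yaw 95.62 F [ -0.7 -18.3   6.8] gap 0.498 gf 8.7
18.137698990273236
table z 0.0009
stops [619.5 164.5] [24.3 23.6] 5.9 4892
stops [680.9 170.6] [24.3 22.8] 5.63 4828
rails [649.5 173. ] [11.3 14.5] 3.37 1118
rails [603.7  93.3] [ 25.7 111.9] 0.21 9175
rails [711.5 101.7] [ 28.7 117.4] 13.47 9367
rails [685.2 150.2] [10.2  9.8] 18.83 588
rails [619.6 143.7] [9.9 9.8] 2.39 584
rails [626.1  78. ] [10.2 10. ] 15.92 358
rails [691.6  84.6] [ 9.9 10.5] 33.7 373
rails [636.6  61.3] [13.3 21.9] 41.75 235
rails [682.2  66.8] [20.7 13.1] 56.02 257
foot [655.7 114. ] [84. 84.] 5.78 19397
head [655.5 107.1] [25.8 39.7] 90.0 8301
head [621.9  59.3] [35.7 27. ] 2.57 2892
head [695.9  66.4] [31.7 26.6] 8.89 2723
```

View pics/w5.png

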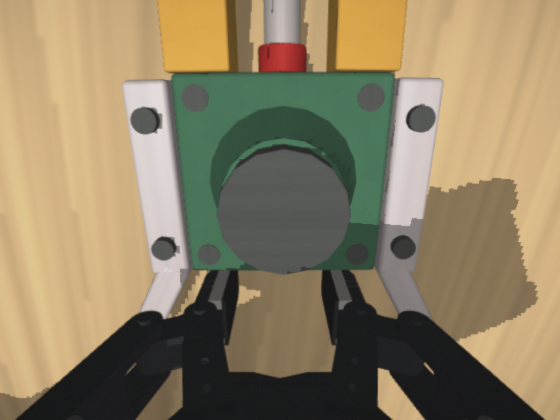

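The foot sits against both yellow stops (rows ~70), with its centre on the seat and the motion stalled. I'll add a little margin of push and hand in.

```bash
python3 - <<'E'
from h import *
def fx():
    f=robot.sense()['contact_force'][:2]; return -(RJ.T@f)[0]
x=-39.8
while fx()<25 and x<-28:
    x+=1; robot.line_to(W(x,0,.007),[180,0,PSI],velocity=.015); robot.pause(.15)
    print(round(x,1),J(robot.sense()['tool_pos']),round(fx(),1))
robot.pause(.8); st('end'); print(fx())
T,im,d=shot('w6'); analyse(T,im,d)
E
```

```text
-38.8 [-52.6   0.3] 18.7
-37.8 [-52.6   0.3] 19.6
-36.8 [-52.7   0.3] 20.3
-35.8 [-52.7   0.3] 21.7
-34.8 [-52.7   0.3] 22.6
-33.8 [-52.7   0.3] 23.4
-32.8 [-52.7   0.3] 24.6
-31.8 [-52.7   0.3] 24.7
-30.8 [-52.7   0.3] 25.9
end t 34.55 J [-52.7   0.3] z 0.0071 yaw 95.38 F [ -1.2 -27.1   9.9] gap 0.502 gf 13.5
26.841484045834466
table z 0.0009
stops [619.5 164.5] [24.2 23.3] 5.71 4990
stops [680.9 170.4] [24.3 22.6] 5.54 4895
rails [649.7 173. ] [11.1 14.7] 9.44 1130
rails [710.3 102.1] [ 30.8 116.2] 12.82 9446
rails [604.5  93.8] [ 27.2 110.9] 0.41 9168
rails [685.3 150.3] [10.1 10. ] 24.06 600
rails [619.7 143.7] [10.1  9.6] 4.5 595
rails [691.8  84.6] [ 9.8 10.5] 33.2 366
rails [626.2  78.1] [10.   9.7] 67.04 358
rails [636.4  62.1] [12.8 21.1] 43.33 238
rails [681.2  66.3] [21.5  6.9] 75.84 162
rails [689.5  72.2] [2.8 7.8] 66.15 94
foot [655.7 114.2] [83.8 83.8] 5.65 19468
head [655.6 107.1] [25.8 39.5] 89.93 8260
head [621.5  60.1] [36.1 27. ] 1.45 2833
head [695.8  66.8] [32.1 26.9] 8.92 2714
```

Firm against the stops: the position no longer changes while the force rises, stop force about 10–15 N.

```bash
python3 -c "
from station import robot
print(robot.close_job())"
```

```text
the job is handed in; nothing more can be done
None
```

I handed the job in at about 35 s, with the fingers still pressing the jack square and flat against both yellow stops at about 27 N total push; I kept clear of the pot, case and tin, and the station returned no verdict.

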